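# Set the recipe stand's prop leg and hold the frame upright

## Task

The recipe stand has its back to you and its frame is lying back. Flip the prop leg out and down over centre and press it with the fingers for a moment against its stop, so that you feel it is seated; then take the frame by its round top rail, bring it upright and finish still holding it upright by the rail so that it cannot tip, without touching the leg. Leave the other things on the worktop where they stand.

Things in the scene. Friction and masses are not known exactly. Their poses are not given: they have to be found in the camera images.
- stand: Base of a folding recipe stand: wooden bar 86 (x) x 210 (y) x 16 high, stuck firmly to the worktop. Origin at the centre of its underside; x points level from the leg's (robot's) side to the far side, y along the frame's tip hinge, z up.
- frame: Open wooden frame, 170 wide, 192 high, 14 thick, 0.5 to 0.95 kg. Origin on the tip hinge at its lower edge; z up along the frame, y along the hinge, x out of the far face. Below the top rail it is open over 138 mm of width, down to a cross rail at z 70 to 90 that carries the leg's hub; bottom rail at z 3 to 25.
- tip_hinge (a point): Middle of the frame's tip hinge (about y), 30 above the worktop, over the base's origin; frame axes. The frame tips freely: at the start it lies on a stop 0.30 rad back from vertical (z axis leaning towards the stand's +x); the other stop is 0.12 rad past upright on the leg's side. It does not stay upright by itself.
- top_rail (a point): Middle of the frame's round wooden top rail: 14 diameter, along y, 185 from the tip hinge; frame axes. It can be pinched from above across its thickness and turns between the pads as the frame is swung.
- leg: Prop leg (kickstand) on the near face of the frame: flat steel bar 12 wide, 6 thick; origin on the hub axis, z along the leg to its foot, y as the frame's. Stowed at the start, pointing up along the frame. Its foot swings away from the frame towards the stand's -x, then down, 2.6 rad in all, to a hard stop where it points down and 0.54 rad outward from the frame.
- leg_hub (a point): Leg hub axis (about y), at x -28, z 80 in the frame; frame axes. An over-centre spring pulls the leg back to stowed until about 1.3 rad from stowed, and on to the stop beyond that; under 2 N at the foot moves it.
- leg_foot (a point): Centre of the rubber foot at the leg's end, 105 from the hub: a roller 18 diameter, 24 long across the leg (along y) that swivels freely on its pin (about y); leg axes. It can be pinched from above, closing along y, and then the leg swings freely about it. Stowed it stands 12 clear of the top rail; with the leg at its stop it lies at z -10 in the frame.
- mug: white patterned mug, 85x116x105, with a handle (mm); a bystander, origin under its centre. Leave it alone.
- timer: round egg timer, 63 wide, 58 high (mm); a bystander, origin under its centre. Leave it alone.
- tin_tall: taller food tin, 75 across, 110 high (mm); a bystander, origin under its centre. Leave it alone.
- tin_low: low food tin, 75 across, 58 high (mm); a bystander, origin under its centre. Leave it alone.
- spice_jar: spice jar, 45 across, 105 high (mm); a bystander, origin under its centre. Leave it alone.
- onion: onion, 70 across, 78 high (mm); a bystander, origin under its centre. Leave it alone.
- canister: storage canister with a window, 114 across, 168 high (mm); a bystander, origin under its centre. Leave it alone.
- tea_box: tea carton, 74x149x110 (mm); a bystander, origin under its centre. Leave it alone.

How it is judged:
On the way:
1. the leg is seated at its stop (foot more than 5 mm below the tip hinge, in the frame) and the fingers bear on it with more than 3 N, for 0.2 s (z of leg_foot in the frame of frame below -0.005 m and contact force between the fingers and leg above 3 N), for 0.2 s.
At the end, for the whole second after the job is handed in: The leg is still at its stop (foot more than 5 mm below the tip hinge along the frame), the frame is within 0.06 rad of upright and still, the fingers hold it at the top rail (TCP within 95 mm of the rail's middle) with more than 5 N and do not touch the leg (z of leg_foot in the frame of frame below -0.005 m and angle between frame's own z axis and vertical below 0.06 rad and angular speed of frame below 0.1 rad/s and distance between the grasp point and top_rail below 0.095 m and contact force between the fingers and frame above 5 N and contact force between the fingers and leg below 0.5 N); the arm keeps its last pose, push and grip.
It fails at once if a bystander is pushed more than 30 mm (distance of any of mug, timer, tin_tall, tin_low, spice_jar, onion, canister, tea_box from where it was at the start of the episode above 0.03 m).
It also fails if it takes over 58 s, if anything falls off the work surface, if the arm or the gripper's body presses on something with over 40 N, if the wrist force passes 120 N, or if a joint passes its speed limit or range.

## Robot

A 7-joint arm with a two-finger parallel gripper is mounted at the origin on a cart in front of the work surface, level with it; the furniture and walls round the work are solid. World frame = base frame: x ahead of the robot, y to its left, z up, the work surface at z = 0. Lengths are in m, angles in rad, forces in N, time in s.
With the tool pointing down it reaches from about 0.375 to 0.925 m from the base axis. Payload 3.1 kg.
Tool frame: the origin (TCP) lies between the finger pads, 19 mm behind the fingertips; this is the grasp point; z points along the fingers, y is the line along which they close (so a half turn about z gives the same grasp; the last joint's range is limited). The gripper opens to 85 mm and grips with 20 to 120 N. Pads are 22 mm wide; open, the fingers measure 114 mm over their backs; the gripper's body (76 mm by 85 mm) begins 54 mm behind the grasp point. The pads swing forward as they close: fully open they stand 13 mm farther back than shut.
Start: joints at [1.167, 0.383, 0.044, 1.598, -0.018, 1.161, -0.05], TCP at [0.196, -0.62, 0.25] pointing down, gripper open.
Joint ranges: [-2.61, 2.61], [-0.41, 2.15], [-1.48, 1.57], [0, 2.5], [-1.57, 4.71], [0.05, 1.97], [-2.85, 2.85]. Speed limits (rad/s): [2.79, 2.79, 3.14, 3.14, 3.14, 3.14, 3.14].

## Interface

Orientations are given as a rotation vector (axis times angle).
In Python, from bench import sense, get_image, job_done, spot_in, outline_of, place_of gives the robot as it stands.
- The arm moves only by the tool send_rows, never from a script. Its argument "increments" is a list of rows, each an object of numbers: "grip": the opening, from 0 (shut) to 1 (fully open); "dx", "dy", "dz": the shift along the tool's x, y, z in units of 0.2 m (1.0 is 0.2 m); "wx", "wy", "wz": the turn, a rotation vector about the tool's x, y, z in units of 2 pi rad (1.0 is 2 pi rad). In form: [{"grip": .., "dx": .., "dy": .., "dz": .., "wx": .., "wy": .., "wz": ..}, ...]. A call has 1 to 10 rows; each row is the pose to reach, as a shift and turn from the pose commanded when the call began, along the tool's axes at that moment, turning the shorter way round; what a row does not reach only later rows make up. A row lasts 1/8 s, in which the tool goes at most 62.5 mm and 10.7 degrees, less where a joint would pass 70% of its speed; a pose out of reach is approached as far as the arm can. A call with a number of a shift or a turn outside -1 to 1 is refused whole. A call with a gripper value outside its range is refused whole. The fingers move at their own pace and stop on an object; "grip_force" is the grip in N (left out, the last holds). Time passes only in rows, so rows that repeat a pose let the fingers close. It gives the time, the measured TCP pose, the force, the opening and the grip force at its end, in the units of the state.
- sense(): the state, without advancing time (a new reading comes with each control period).
- get_image(name): name is "scene" or "top"; returns a dict with "pixels" (480x640x3 uint8, red, green, blue), "fx", "fy", "cx", "cy" (pixels), "rvec" (rotation vector, rad) and "tvec" (3), from world to camera coordinates, as OpenCV has them. Camera axes: x right, y down, z forward; pixel columns grow to the right and rows downward; lengths in m; the calibration is good to about 2 mm. A picture is of the moment at which its call begins. There is no depth.
- job_done(): hands the job in; it is judged then, once.
Trained networks look in the newest picture that a camera, given by its name, has taken for a name from the list of things; names that differ only in an ending like _2 or _b are one class to them, and where a whole thing is asked for, a point or a joint stands for the part that bears it (a point fixed in the world has none). Each returns a list of dicts, best first, with "confidence" (0 to 1); they miss things now and then, are a little off and sometimes report something else, mostly with a low value. They report only what shows in the picture. A call takes as long as a camera call.
- spot_in(camera, query): "xyz" ([x, y, z] in m, in world coordinates, good to about 4 mm: the middle of the surface that is visible of it).
- outline_of(camera, query): "mask" (480x640 bool, what is visible of it).
- place_of(camera, query): "xyz" ([x, y, z] in m, in world coordinates, good to about 4 mm: a listed point, or the origin of a listed thing).
The state is a dict: "clock": time; "q": joint angles; "dq": joint speeds; "tau": joint torques, N m; "eef_pos": TCP position; "eef_rot": TCP orientation; "force": force on the tool from outside, world axes, zero at the start; "torque": the same for the moment, N m; "grip_width": finger opening in m; "grip_force": force on a finger pad.
Only numpy, scipy, OpenCV 4.12 (cv2) and the standard library are available. Lean on these libraries where they do the work, as an engineer would, in place of code of your own. Each camera call takes 0.05 s, during which the arm holds its last target. There are 200 camera calls.

## Working session

There is one attempt and no reset: what is moved stays moved. The work goes in short steps, Python scripts to look and compute and a tool call to move; the robot and the scene stay as the last step left them, time stands still between calls to the robot, and variables do not carry over. Pictures are saved under pics/ and viewed, at most 10 in all, crops included, and the job is handed in when it is done.

Besides the shell and the picture viewer there is one more tool, called as name([rows], argument=value, ...), one row to a line, values as JSON. send_rows: Moves the arm, as the interface text tells. Its arguments: {"type":"object","properties":{"increments":{"type":"array"},"grip_force":{"type":"number"}},"required":["increments"]}

```bash
mkdir -p pics
python3 - <<'E'
from bench import *
import cv2,numpy as np
s=sense();print({k:np.round(v,3).tolist() for k,v in s.items()})
for c in ["scene","top"]:
    im=get_image(c);cv2.imwrite(f"pics/{c}0.png",im["pixels"][:,:,::-1])
    print(c,im["fx"],im["cx"],im["cy"],im["rvec"],im["tvec"])
    for n in ["stand","frame","tip_hinge","top_rail","leg","leg_hub","leg_foot","mug","timer","tin_tall","tin_low","spice_jar","onion","canister","tea_box"]:
        print(n,[(np.round(r["xyz"],3).tolist(),round(r["confidence"],2)) for r in place_of(c,n)[:2]])
E
```

```text
{'clock': 0.0, 'q': [1.167, 0.384, 0.044, 1.6, -0.018, 1.161, -0.05], 'dq': [0.001, -0.002, 0.001, 0.001, 0.001, 0.0, -0.0], 'tau': [-0.0, -43.346, 1.024, -24.951, 0.011, 0.011, 0.0], 'eef_pos': [0.195, -0.619, 0.249], 'eef_rot': [-3.102, -0.478, 0.001], 'force': [0.302, 0.484, 0.184], 'torque': [-0.036, -0.07, 0.043], 'grip_force': 0.0, 'grip_width': 0.085}
scene 569.961658585223 310.2424842661479 241.82443164759562 [ 1.71989197 -1.33582161  0.75848207] [-0.19571213  0.34723684  1.25816145]
stand [([0.539, -0.218, -0.002], 0.77)]
frame [([0.539, -0.217, 0.031], 0.91)]
tip_hinge [([0.538, -0.216, 0.029], 0.9)]
top_rail [([0.591, -0.187, 0.204], 0.85), ([0.496, 0.315, -0.003], 0.65)]
leg [([0.534, -0.216, 0.114], 0.55)]
leg_hub [([0.538, -0.22, 0.116], 0.88)]
leg_foot [([0.564, -0.2, 0.217], 0.67)]
mug [([0.398, 0.101, -0.0], 0.74)]
timer [([0.329, -0.311, 0.001], 0.9), ([0.497, 0.317, 0.0], 0.37)]
tin_tall [([0.615, 0.159, -0.0], 0.68), ([0.537, -0.217, 0.119], 0.2)]
tin_low [([0.571, -0.482, 0.006], 0.57), ([0.725, -0.121, 0.0], 0.3)]
spice_jar [([0.722, -0.12, 0.002], 0.56)]
onion 
[... 244 characters left out ...]
] [0.11797887 0.51950594 1.43036878]
stand [([0.54, -0.217, 0.005], 0.86)]
frame [([0.54, -0.217, 0.032], 0.71)]
tip_hinge [([0.539, -0.214, 0.027], 0.61)]
top_rail [([0.588, -0.192, 0.21], 0.87)]
leg [([0.535, -0.215, 0.112], 0.43), ([0.567, -0.486, 0.001], 0.26)]
leg_hub [([0.536, -0.218, 0.113], 0.83)]
leg_foot [([0.561, -0.201, 0.217], 0.73)]
mug [([0.404, 0.106, -0.001], 0.92)]
timer [([0.325, -0.308, 0.002], 0.64)]
tin_tall [([0.62, 0.153, 0.002], 0.82)]
tin_low []
spice_jar [([0.732, -0.118, 0.001], 0.95)]
onion [([0.519, 0.164, -0.002], 0.94)]
canister [([0.561, -0.202, 0.215], 0.63), ([0.714, 0.266, 0.0], 0.57)]
tea_box [([0.498, 0.318, 0.003], 0.75), ([0.403, 0.108, -0.003], 0.61)]
```

```bash
cat > m.py <<'E'
import numpy as np,cv2
from bench import *
from scipy.optimize import least_squares
def world(p,lean,P): # frame point mm -> world; P=x,y,yaw
    c,s=np.cos(lean),np.sin(lean);x,y,z=np.array(p)/1000
    u=x*c+z*s;w=.030+z*c-x*s
    return np.array([P[0]+u*np.cos(P[2])-y*np.sin(P[2]),P[1]+u*np.sin(P[2])+y*np.cos(P[2]),w])
def proj(im,pts):
    K=np.array([[im["fx"],0,im["cx"]],[0,im["fy"],im["cy"]],[0,0,1]])
    return cv2.projectPoints(np.array(pts,float),np.array(im["rvec"]),np.array(im["tvec"]),K,None)[0][:,0]
E
python3 - <<'E'
from m import *
pts={"tip_hinge":(0,0,0),"top_rail":(0,0,185),"leg_hub":(-28,0,80),"leg_foot":(-28,0,185)}
obs=[]
for k in range(3):
  for c in ["scene","top"]:
    im=get_image(c)
    for n in pts:
      r=place_of(c,n)
      if r and r[0]["confidence"]>.5: obs.append((pts[n],r[0]["xyz"]))
f=lambda P:np.concatenate([world(p,.3,P)-o for p,o in obs])
r=least_squares(f,[.54,-.217,.47],loss="soft_l1",f_scale=.004);P=r.x;print(len(obs),P,np.sqrt(np.mean(r.fun**2)))
for c in ["scene","top"]:
  im=get_image(c);a=im["pixels"][:,:,::-1].copy()
  loop=lambda ps:cv2.polylines(a,[np.round(proj(im,[world(p,.3,P) for p in ps])*16).astype(int)],True,(0,0,255),1,cv2.LINE_AA,4)
  loop([(-7,-85,0),(-7,85,0),(-7,85,192),(-7,-85,192)]);loop([(-7,-69,90),(-7,69,90),(-7,69,178),(-7,-69,178)])
  loop([(-28,-12,185),(-28,12,185)]);loop([(-28,0,80),(-28,0,185)])
  q=proj(im,[world((0,0,90),.3,P)])[0].astype(int)
  x0=np.clip(q[0]-130,0,380);y0=np.clip(q[1]-110,0,260)
  cv2.imwrite(f"pics/{c}1.png",cv2.resize(a[y0:y0+220,x0:x0+260],None,fx=2.7,fy=2.7,interpolation=cv2.INTER_CUBIC));print(c,x0,y0)
E
```

```text
21 [ 0.54022151 -0.21551474  0.50519845] 0.023651962683792986
scene 230 131
top 225 108
```

View pics/scene1.png

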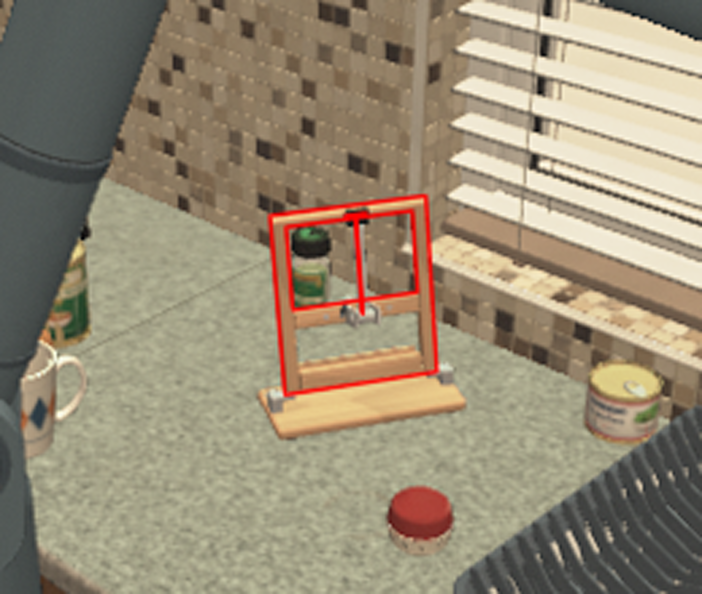

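View pics/top1.png

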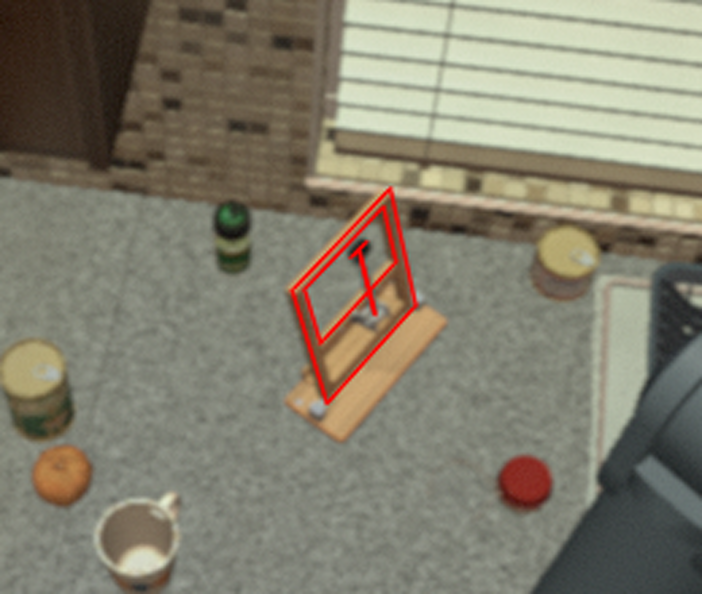

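View pics/scene0.png

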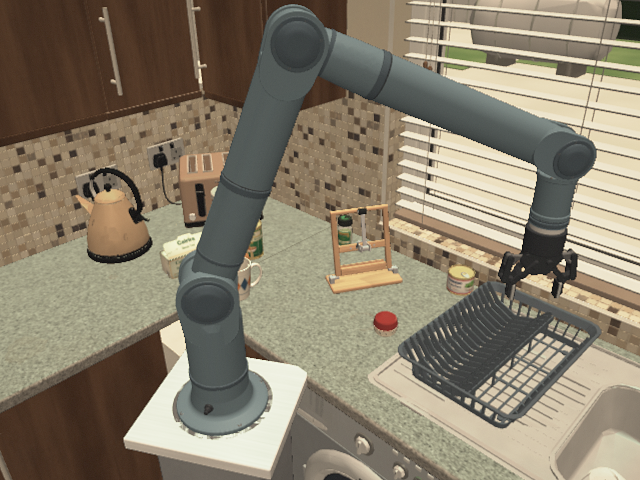

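```bash
cat >> m.py <<'E'
from scipy.spatial.transform import Rotation as R
P0=(.5402,-.2155,.505)
def down(yaw): # tool x at yaw, z down
    x=[np.cos(yaw),np.sin(yaw),0];z=[0,0,-1];return R.from_matrix(np.array([x,np.cross(z,x),z]).T)
def go(tgts,pos=None,rot=None): # list of (xyz,yaw) -> unit rows
    s=sense();p=np.array(s["eef_pos"] if pos is None else pos);r=R.from_rotvec(s["eef_rot"] if rot is None else rot)
    for t,y in tgts:
        d=r.inv().apply(np.array(t)-p)/.2;w=(r.inv()*down(y)).as_rotvec()/(2*np.pi);print(np.round(d,3),np.round(w,4))
E
python3 - <<'E'
from m import *
go([((.38,-.41,.32),.405),((.5646,-.202,.30),.505)])
E
```

```text
[ 1.195 -0.723 -0.35 ] [ 0.     -0.     -0.0158]
[ 2.388 -1.437 -0.25 ] [ 0.     -0.     -0.0317]
```

send_rows([
  {"grip": 0.7,"dx": 0.25,"dy": -0.15,"dz": -0.2,"wz": -0.01},
  {"grip": 0.7,"dx": 0.5,"dy": -0.3,"dz": -0.35,"wz": -0.02},
  {"grip": 0.7,"dx": 0.75,"dy": -0.45,"dz": -0.35,"wz": -0.0317},
  {"grip": 0.7,"dx": 1.0,"dy": -0.6,"dz": -0.35,"wz": -0.0317},
  {"grip": 0.7,"dx": 1.0,"dy": -0.6,"dz": -0.35,"wz": -0.0317},
  {"grip": 0.7,"dx": 1.0,"dy": -0.6,"dz": -0.35,"wz": -0.0317},
])

```text
$.increments[0]: bad value
```

Run:
```python
from m import *
print(sense()["eef_pos"],sense()["q"],sense()["grip_width"])
go([((.5646,-.202,.31),.505)])
```

```text
[ 0.19569427 -0.61985507  0.24998617] [ 1.16719686  0.38289472  0.04393108  1.59787185 -0.01790425  1.16121618
 -0.04991157] 0.08560987530745848
[ 2.388 -1.437 -0.3  ] [ 0.     -0.     -0.0317]
```

send_rows([
  {"grip": 0.7,"dx": 0.25,"dy": -0.15,"dz": -0.2,"wx": 0,"wy": 0,"wz": -0.01},
  {"grip": 0.7,"dx": 0.5,"dy": -0.3,"dz": -0.35,"wx": 0,"wy": 0,"wz": -0.02},
  {"grip": 0.7,"dx": 0.75,"dy": -0.45,"dz": -0.35,"wx": 0,"wy": 0,"wz": -0.0317},
  {"grip": 0.7,"dx": 1.0,"dy": -0.6,"dz": -0.35,"wx": 0,"wy": 0,"wz": -0.0317},
  {"grip": 0.7,"dx": 1.0,"dy": -0.6,"dz": -0.35,"wx": 0,"wy": 0,"wz": -0.0317},
  {"grip": 0.7,"dx": 1.0,"dy": -0.6,"dz": -0.35,"wx": 0,"wy": 0,"wz": -0.0317},
])

```text
clock: 3.95
eef_pos: [0.3502, -0.4452, 0.3201]
eef_rot: [3.041, 0.786, -0.001]
force: [-0.9, -1.0, 0.1]
grip_width: 0.0596
grip_force: 0.0
```

Run:
```python
from m import *
print(sense()["eef_pos"],sense()["q"],sense()["grip_width"])
go([((.5646,-.202,.31),.505)])
```

```text
[ 0.35024623 -0.44518665  0.32011069] [ 0.9265784   0.17617278 -0.1080621   1.71472034  0.02083097  1.2515736
 -0.25105117] 0.05958196903881871
[ 1.527 -0.544  0.049] [0.0001 0.0001 0.0002]
```

send_rows([
  {"grip": 0.6,"dx": 0.25,"dy": -0.09,"dz": 0,"wx": 0,"wy": 0,"wz": 0},
  {"grip": 0.6,"dx": 0.5,"dy": -0.18,"dz": 0,"wx": 0,"wy": 0,"wz": 0},
  {"grip": 0.6,"dx": 0.75,"dy": -0.27,"dz": 0,"wx": 0,"wy": 0,"wz": 0},
  {"grip": 0.6,"dx": 1.0,"dy": -0.36,"dz": 0,"wx": 0,"wy": 0,"wz": 0},
  {"grip": 0.6,"dx": 1.0,"dy": -0.36,"dz": 0,"wx": 0,"wy": 0,"wz": 0},
])

```text
clock: 4.58
eef_pos: [0.4932, -0.2819, 0.3199]
eef_rot: [-3.038, -0.795, -0.003]
force: [-0.2, 0.7, -0.4]
grip_width: 0.0515
grip_force: 0.0
```

send_rows([
  {"grip": 0.6,"dx": 0.2,"dy": -0.08,"dz": 0,"wx": 0,"wy": 0,"wz": 0},
  {"grip": 0.6,"dx": 0.4,"dy": -0.14,"dz": 0,"wx": 0,"wy": 0,"wz": 0},
  {"grip": 0.6,"dx": 0.527,"dy": -0.184,"dz": 0.05,"wx": 0,"wy": 0,"wz": 0},
  {"grip": 0.6,"dx": 0.527,"dy": -0.184,"dz": 0.05,"wx": 0,"wy": 0,"wz": 0},
  {"grip": 0.6,"dx": 0.527,"dy": -0.184,"dz": 0.05,"wx": 0,"wy": 0,"wz": 0},
])

```text
clock: 5.2
eef_pos: [0.5635, -0.2058, 0.3097]
eef_rot: [3.043, 0.777, -0.003]
force: [-0.3, -0.6, 0.2]
grip_width: 0.0514
grip_force: 0.0
```

Run:
```python
from m import *
s=sense();print(s["eef_pos"],s["q"],s["grip_width"],s["force"])
go([((.5646,-.202,.217),.505)])
for c in ["scene","top"]:
  im=get_image(c)
  for n in ["leg_foot","top_rail","leg_hub"]: print(c,n,[(np.round(r["xyz"],3),round(r["confidence"],2)) for r in place_of(c,n)[:1]])
```

```text
[ 0.56348757 -0.20584339  0.30971776] [ 0.54653174  0.26359035 -0.31777925  1.63954999  0.08785986  1.25329127
 -0.85902045] 0.05135224028028857 [-0.25905614 -0.63318699  0.24787213]
[ 0.015 -0.015  0.464] [ 0.0001  0.0003 -0.0007]
scene leg_foot [(array([ 0.56 , -0.198,  0.218]), 0.65)]
scene top_rail [(array([ 0.588, -0.191,  0.205]), 0.87)]
scene leg_hub [(array([ 0.539, -0.218,  0.117]), 0.62)]
top leg_foot [(array([ 0.562, -0.207,  0.213]), 0.48)]
top top_rail [(array([ 0.586, -0.189,  0.207]), 0.76)]
top leg_hub [(array([ 0.538, -0.217,  0.111]), 0.97)]
```

send_rows([
  {"grip": 0.6,"dx": 0.01,"dy": -0.015,"dz": 0.15,"wx": 0,"wy": 0,"wz": 0},
  {"grip": 0.6,"dx": 0.01,"dy": -0.015,"dz": 0.3,"wx": 0,"wy": 0,"wz": 0},
  {"grip": 0.6,"dx": 0.01,"dy": -0.015,"dz": 0.4,"wx": 0,"wy": 0,"wz": 0},
  {"grip": 0.6,"dx": 0.01,"dy": -0.015,"dz": 0.464,"wx": 0,"wy": 0,"wz": 0},
  {"grip": 0.6,"dx": 0.01,"dy": -0.015,"dz": 0.464,"wx": 0,"wy": 0,"wz": 0},
  {"grip": 0.6,"dx": 0.01,"dy": -0.015,"dz": 0.464,"wx": 0,"wy": 0,"wz": 0},
])

```text
clock: 6.35
eef_pos: [0.5661, -0.1989, 0.2183]
eef_rot: [3.041, 0.785, 0.003]
force: [0.7, 0.6, 0.1]
grip_width: 0.0511
grip_force: 0.0
```

```bash
python3 - <<'E'
from m import *
s=sense();print(s["eef_pos"],s["grip_width"],s["force"])
for c in ["scene","top"]:
  im=get_image(c);a=im["pixels"][:,:,::-1]
  q=proj(im,[s["eef_pos"]])[0].astype(int);x0=np.clip(q[0]-60,0,520);y0=np.clip(q[1]-60,0,360);print(c,(q-[x0,y0])*5)
  cv2.imwrite(f"pics/{c}2.png",cv2.resize(a[y0:y0+120,x0:x0+120],None,fx=5,fy=5,interpolation=cv2.INTER_CUBIC))
E
cd pics; python3 -c "
import cv2,numpy as np;cv2.imwrite('both2.png',cv2.resize(np.hstack([cv2.imread('scene2.png'),cv2.imread('top2.png')]),(800,400)))"
```

```text
[ 0.56608872 -0.1988563   0.21831961] 0.0511357243808815 [0.68554434 0.55112581 0.13158904]
scene [300 300]
top [300 300]
```

View pics/both2.png

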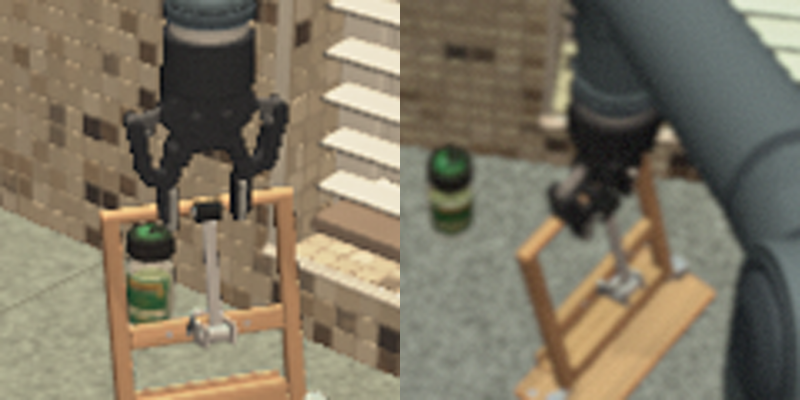

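send_rows([
  {"grip": 0.3,"dx": 0,"dy": 0,"dz": 0,"wx": 0,"wy": 0,"wz": 0},
  {"grip": 0.2,"dx": 0,"dy": 0,"dz": 0,"wx": 0,"wy": 0,"wz": 0},
  {"grip": 0.1,"dx": 0,"dy": 0,"dz": 0,"wx": 0,"wy": 0,"wz": 0},
  {"grip": 0.1,"dx": 0,"dy": 0,"dz": 0,"wx": 0,"wy": 0,"wz": 0},
  {"grip": 0.1,"dx": 0,"dy": 0,"dz": 0,"wx": 0,"wy": 0,"wz": 0},
], grip_force=20)

```text
clock: 7.08
eef_pos: [0.5663, -0.1998, 0.2182]
eef_rot: [3.04, 0.783, 0.004]
force: [3.7, -4.6, 2.9]
grip_width: 0.0236
grip_force: 25.3
```

Run:
```python
from m import *
s=sense();print(s["eef_pos"],s["grip_width"],s["force"],s["grip_force"])
hub=np.array([-.0031,.1147]);f0=np.array([.0279,.215])-hub
prev=None
for t in np.arange(0,2.61,.2):
    c,q=np.cos(t),np.sin(t)   # rotate towards -u
    d=np.array([c*f0[0]-q*f0[1],q*f0[0]+c*f0[1]])-f0
    print(round(t,1),"dx",round(d[0]/.2,3),"dz",round(-d[1]/.2,3))
```

```text
[ 0.5662859  -0.19983625  0.21818244] 0.02357210988404533 [ 3.71802564 -4.58242504  2.93814007] 25.263245701789856
0.0 dx 0.0 dz -0.0
0.2 dx -0.103 dz -0.021
0.4 dx -0.208 dz -0.021
0.6 dx -0.31 dz 0.0
0.8 dx -0.407 dz 0.041
1.0 dx -0.493 dz 0.1
1.2 dx -0.566 dz 0.175
1.4 dx -0.623 dz 0.264
1.6 dx -0.661 dz 0.361
1.8 dx -0.679 dz 0.464
2.0 dx -0.676 dz 0.569
2.2 dx -0.652 dz 0.671
2.4 dx -0.608 dz 0.767
2.6 dx -0.546 dz 0.851
```

send_rows([
  {"grip": 0.1,"dx": -0.05,"dy": 0,"dz": -0.012,"wx": 0,"wy": 0,"wz": 0},
  {"grip": 0.1,"dx": -0.103,"dy": 0,"dz": -0.021,"wx": 0,"wy": 0,"wz": 0},
  {"grip": 0.1,"dx": -0.155,"dy": 0,"dz": -0.023,"wx": 0,"wy": 0,"wz": 0},
  {"grip": 0.1,"dx": -0.208,"dy": 0,"dz": -0.021,"wx": 0,"wy": 0,"wz": 0},
  {"grip": 0.1,"dx": -0.26,"dy": 0,"dz": -0.013,"wx": 0,"wy": 0,"wz": 0},
  {"grip": 0.1,"dx": -0.31,"dy": 0,"dz": 0,"wx": 0,"wy": 0,"wz": 0},
  {"grip": 0.1,"dx": -0.36,"dy": 0,"dz": 0.018,"wx": 0,"wy": 0,"wz": 0},
  {"grip": 0.1,"dx": -0.407,"dy": 0,"dz": 0.041,"wx": 0,"wy": 0,"wz": 0},
  {"grip": 0.1,"dx": -0.407,"dy": 0,"dz": 0.041,"wx": 0,"wy": 0,"wz": 0},
])

```text
clock: 8.2
eef_pos: [0.4953, -0.2401, 0.2128]
eef_rot: [3.039, 0.781, 0.005]
force: [0.2, -2.4, 12.5]
grip_width: 0.0233
grip_force: 26.5
```

Run:
```python
from m import *
s=sense();print(s["eef_pos"],s["grip_width"],s["force"],s["grip_force"])
for c in ["scene","top"]:
  im=get_image(c)
  for n in ["leg_foot","top_rail","leg_hub"]: print(c,n,[(np.round(r["xyz"],3),round(r["confidence"],2)) for r in place_of(c,n)[:1]])
```

```text
[ 0.49527573 -0.24009561  0.21279883] 0.02326479987371411 [ 0.21149971 -2.41997026 12.47363364] 26.458639204502106
scene leg_foot [(array([ 0.49 , -0.242,  0.21 ]), 0.72)]
scene top_rail [(array([ 0.521, -0.232,  0.211]), 0.55)]
scene leg_hub [(array([ 0.509, -0.236,  0.103]), 0.85)]
top leg_foot [(array([ 0.492, -0.243,  0.208]), 0.64)]
top top_rail [(array([ 0.52 , -0.225,  0.215]), 0.81)]
top leg_hub [(array([ 0.506, -0.236,  0.108]), 0.74)]
```

```bash
cat >> m.py <<'E'
def foot(lean,th): # (u,z) of foot
    x=-.028-.105*np.sin(th);z=.080+.105*np.cos(th)
    c,s=np.cos(lean),np.sin(lean);return np.array([x*c+z*s,.030+z*c-x*s])
E
python3 - <<'E'
from m import *
cmd=np.array([-.051,.2089]);off=np.array([-.001,.0025])
def pr(L):
  for l,t in L:
    d=(foot(l,t)+off-cmd)/.2;print(round(l,2),round(t,2),"dx",round(d[0],3),"dz",round(-d[1],3),np.round(foot(l,t),3))
pr([(-.12,t) for t in np.arange(0,1.61,.2)]);print()
pr([(l,1.6) for l in np.linspace(-.12,.3,6)]);print()
pr([(.3,t) for t in np.arange(1.6,2.61,.2)])
E
```

```text
-0.12 0.0 dx 0.0 dz -0.02 [-0.05  0.21]
-0.12 0.2 dx -0.102 dz 0.003 [-0.07   0.206]
-0.12 0.4 dx -0.198 dz 0.046 [-0.09   0.197]
-0.12 0.6 dx -0.283 dz 0.107 [-0.107  0.185]
-0.12 0.8 dx -0.355 dz 0.184 [-0.121  0.17 ]
-0.12 1.0 dx -0.409 dz 0.273 [-0.132  0.152]
-0.12 1.2 dx -0.445 dz 0.371 [-0.139  0.132]
-0.12 1.4 dx -0.461 dz 0.475 [-0.142  0.111]
-0.12 1.6 dx -0.456 dz 0.58 [-0.141  0.09 ]

-0.12 1.6 dx -0.456 dz 0.58 [-0.141  0.09 ]
-0.04 1.6 dx -0.428 dz 0.522 [-0.136  0.102]
0.05 1.6 dx -0.396 dz 0.466 [-0.129  0.113]
0.13 1.6 dx -0.358 dz 0.413 [-0.122  0.124]
0.22 1.6 dx -0.317 dz 0.364 [-0.113  0.134]
0.3 1.6 dx -0.271 dz 0.318 [-0.104  0.143]

0.3 1.6 dx -0.271 dz 0.318 [-0.104  0.143]
0.3 1.8 dx -0.289 dz 0.421 [-0.108  0.122]
0.3 2.0 dx -0.286 dz 0.526 [-0.107  0.101]
0.3 2.2 dx -0.262 dz 0.628 [-0.102  0.081]
0.3 2.4 dx -0.219 dz 0.724 [-0.094  0.062]
0.3 2.6 dx -0.157 dz 0.808 [-0.081  0.045]
```

send_rows([
  {"grip": 0.1,"dx": 0,"dy": 0,"dz": -0.02,"wx": 0,"wy": 0,"wz": 0},
  {"grip": 0.1,"dx": -0.051,"dy": 0,"dz": -0.012,"wx": 0,"wy": 0,"wz": 0},
  {"grip": 0.1,"dx": -0.102,"dy": 0,"dz": 0.003,"wx": 0,"wy": 0,"wz": 0},
  {"grip": 0.1,"dx": -0.15,"dy": 0,"dz": 0.023,"wx": 0,"wy": 0,"wz": 0},
  {"grip": 0.1,"dx": -0.198,"dy": 0,"dz": 0.046,"wx": 0,"wy": 0,"wz": 0},
  {"grip": 0.1,"dx": -0.242,"dy": 0,"dz": 0.075,"wx": 0,"wy": 0,"wz": 0},
  {"grip": 0.1,"dx": -0.283,"dy": 0,"dz": 0.107,"wx": 0,"wy": 0,"wz": 0},
  {"grip": 0.1,"dx": -0.283,"dy": 0,"dz": 0.107,"wx": 0,"wy": 0,"wz": 0},
])

```text
clock: 9.6
eef_pos: [0.4478, -0.2663, 0.1873]
eef_rot: [3.038, 0.783, 0.013]
force: [9.5, -6.3, -4.5]
grip_width: 0.0236
grip_force: 24.3
```

Run:
```python
from m import *
s=sense();print(s["eef_pos"],s["grip_width"],s["force"],s["grip_force"])
for c in ["scene","top"]:
  im=get_image(c)
  for n in ["leg_foot","top_rail","leg_hub"]: print(c,n,[(np.round(r["xyz"],3),round(r["confidence"],2)) for r in place_of(c,n)[:1]])
```

```text
[ 0.44782735 -0.26633901  0.18728547] 0.02362894759799217 [ 9.48495451 -6.33227769 -4.46825071] 24.326714873313904
scene leg_foot [(array([ 0.443, -0.269,  0.185]), 0.69)]
scene top_rail []
scene leg_hub [(array([ 0.507, -0.235,  0.108]), 0.73)]
top leg_foot []
top top_rail [(array([ 0.517, -0.227,  0.214]), 0.74)]
top leg_hub [(array([ 0.51 , -0.236,  0.105]), 0.66)]
```

send_rows([
  {"grip": 0.1,"dx": -0.028,"dy": 0,"dz": 0.037,"wx": 0,"wy": 0,"wz": 0},
  {"grip": 0.1,"dx": -0.062,"dy": 0,"dz": 0.077,"wx": 0,"wy": 0,"wz": 0},
  {"grip": 0.1,"dx": -0.091,"dy": 0,"dz": 0.12,"wx": 0,"wy": 0,"wz": 0},
  {"grip": 0.1,"dx": -0.116,"dy": 0,"dz": 0.166,"wx": 0,"wy": 0,"wz": 0},
  {"grip": 0.1,"dx": -0.136,"dy": 0,"dz": 0.214,"wx": 0,"wy": 0,"wz": 0},
  {"grip": 0.1,"dx": -0.152,"dy": 0,"dz": 0.264,"wx": 0,"wy": 0,"wz": 0},
  {"grip": 0.1,"dx": -0.161,"dy": 0,"dz": 0.316,"wx": 0,"wy": 0,"wz": 0},
  {"grip": 0.1,"dx": -0.166,"dy": 0,"dz": 0.368,"wx": 0,"wy": 0,"wz": 0},
  {"grip": 0.1,"dx": -0.163,"dy": 0,"dz": 0.42,"wx": 0,"wy": 0,"wz": 0},
  {"grip": 0.1,"dx": -0.157,"dy": 0,"dz": 0.473,"wx": 0,"wy": 0,"wz": 0},
])

```text
clock: 11.25
eef_pos: [0.4189, -0.2829, 0.0937]
eef_rot: [3.038, 0.781, 0.006]
force: [4.4, -6.8, -0.2]
grip_width: 0.0233
grip_force: 24.9
```

send_rows([
  {"grip": 0.1,"dx": 0.011,"dy": 0,"dz": -0.03,"wx": 0,"wy": 0,"wz": 0},
  {"grip": 0.1,"dx": 0.022,"dy": 0,"dz": -0.058,"wx": 0,"wy": 0,"wz": 0},
  {"grip": 0.1,"dx": 0.038,"dy": 0,"dz": -0.087,"wx": 0,"wy": 0,"wz": 0},
  {"grip": 0.1,"dx": 0.054,"dy": 0,"dz": -0.114,"wx": 0,"wy": 0,"wz": 0},
  {"grip": 0.1,"dx": 0.073,"dy": 0,"dz": -0.141,"wx": 0,"wy": 0,"wz": 0},
  {"grip": 0.1,"dx": 0.092,"dy": 0,"dz": -0.167,"wx": 0,"wy": 0,"wz": 0},
  {"grip": 0.1,"dx": 0.112,"dy": 0,"dz": -0.192,"wx": 0,"wy": 0,"wz": 0},
  {"grip": 0.1,"dx": 0.133,"dy": 0,"dz": -0.216,"wx": 0,"wy": 0,"wz": 0},
  {"grip": 0.1,"dx": 0.156,"dy": 0,"dz": -0.24,"wx": 0,"wy": 0,"wz": 0},
  {"grip": 0.1,"dx": 0.185,"dy": 0,"dz": -0.262,"wx": 0,"wy": 0,"wz": 0},
])

```text
clock: 12.5
eef_pos: [0.4513, -0.2645, 0.1464]
eef_rot: [3.038, 0.783, 0.006]
force: [-1.8, -9.6, 2.0]
grip_width: 0.0232
grip_force: 25.1
```

Run:
```python
from m import *
s=sense();print(s["eef_pos"],s["grip_width"],s["force"],s["grip_force"])
for c in ["scene","top"]:
  im=get_image(c)
  for n in ["leg_foot","top_rail","leg_hub"]: print(c,n,[(np.round(r["xyz"],3),round(r["confidence"],2)) for r in place_of(c,n)[:1]])
```

```text
[ 0.45128428 -0.26446172  0.14643486] 0.02318099275065275 [-1.78268867 -9.56247597  2.02922382] 25.149505734443665
scene leg_foot [(array([ 0.332, -0.31 ,  0.002]), 0.53)]
scene top_rail [(array([ 0.587, -0.191,  0.207]), 0.89)]
scene leg_hub [(array([ 0.539, -0.22 ,  0.114]), 0.63)]
top leg_foot [(array([ 0.443, -0.266,  0.146]), 0.56)]
top top_rail [(array([ 0.587, -0.19 ,  0.21 ]), 0.56)]
top leg_hub [(array([ 0.538, -0.218,  0.115]), 0.9)]
```

send_rows([
  {"grip": 0.1,"dx": -0.016,"dy": 0.006,"dz": 0.051,"wx": 0,"wy": 0,"wz": 0},
  {"grip": 0.1,"dx": -0.024,"dy": 0.006,"dz": 0.103,"wx": 0,"wy": 0,"wz": 0},
  {"grip": 0.1,"dx": -0.025,"dy": 0.006,"dz": 0.156,"wx": 0,"wy": 0,"wz": 0},
  {"grip": 0.1,"dx": -0.021,"dy": 0.006,"dz": 0.208,"wx": 0,"wy": 0,"wz": 0},
  {"grip": 0.1,"dx": -0.011,"dy": 0.006,"dz": 0.26,"wx": 0,"wy": 0,"wz": 0},
  {"grip": 0.1,"dx": 0.003,"dy": 0.006,"dz": 0.31,"wx": 0,"wy": 0,"wz": 0},
  {"grip": 0.1,"dx": 0.022,"dy": 0.006,"dz": 0.359,"wx": 0,"wy": 0,"wz": 0},
  {"grip": 0.1,"dx": 0.046,"dy": 0.006,"dz": 0.406,"wx": 0,"wy": 0,"wz": 0},
  {"grip": 0.1,"dx": 0.076,"dy": 0.006,"dz": 0.449,"wx": 0,"wy": 0,"wz": 0},
  {"grip": 0.1,"dx": 0.108,"dy": 0.006,"dz": 0.49,"wx": 0,"wy": 0,"wz": 0},
])

```text
clock: 14.15
eef_pos: [0.4712, -0.2536, 0.0477]
eef_rot: [3.04, 0.784, 0.007]
force: [5.7, -4.2, 3.0]
grip_width: 0.0238
grip_force: 25.4
```

send_rows([
  {"grip": 0.1,"dx": 0.01,"dy": 0,"dz": 0.01,"wx": 0,"wy": 0,"wz": 0},
  {"grip": 0.1,"dx": 0.02,"dy": 0,"dz": 0.02,"wx": 0,"wy": 0,"wz": 0},
  {"grip": 0.1,"dx": 0.02,"dy": 0,"dz": 0.02,"wx": 0,"wy": 0,"wz": 0},
  {"grip": 0.1,"dx": 0.02,"dy": 0,"dz": 0.02,"wx": 0,"wy": 0,"wz": 0},
])

```text
clock: 14.65
eef_pos: [0.4707, -0.2538, 0.0431]
eef_rot: [3.042, 0.781, -0.004]
force: [-0.6, -6.5, 1.3]
grip_width: 0.0234
grip_force: 25.1
```

Run:
```python
from m import *
s=sense();print(s["eef_pos"],s["grip_width"],s["force"],s["grip_force"])
e=np.array(s["eef_pos"])-[*P0[:2],0];print("u",e[0]*np.cos(.505)+e[1]*np.sin(.505),"foot at stop",foot(.3,2.6))
for c in ["scene","top"]:
  im=get_image(c)
  for n in ["leg_foot","top_rail","leg_hub"]: print(c,n,[(np.round(r["xyz"],3),round(r["confidence"],2)) for r in place_of(c,n)[:1]])
```

```text
[ 0.47070144 -0.25381167  0.04314264] 0.02340431484496253 [-0.6377178  -6.51573716  1.2816679 ] 25.138976275920868
u -0.07935883934417835 foot at stop [-0.08140685  0.0447425 ]
scene leg_foot [(array([ 0.466, -0.255,  0.042]), 0.56)]
scene top_rail [(array([ 0.582, -0.194,  0.208]), 0.58)]
scene leg_hub [(array([ 0.536, -0.221,  0.116]), 0.85)]
top leg_foot [(array([ 0.466, -0.26 ,  0.037]), 0.45)]
top top_rail [(array([ 0.579, -0.196,  0.21 ]), 0.95)]
top leg_hub [(array([ 0.534, -0.222,  0.113]), 0.72)]
```

send_rows([
  {"grip": 0.1,"dx": 0.02,"dy": 0,"dz": -0.01,"wx": 0,"wy": 0,"wz": 0},
  {"grip": 0.1,"dx": 0.04,"dy": 0,"dz": -0.015,"wx": 0,"wy": 0,"wz": 0},
  {"grip": 0.1,"dx": 0.04,"dy": 0,"dz": -0.015,"wx": 0,"wy": 0,"wz": 0},
  {"grip": 0.1,"dx": 0.04,"dy": 0,"dz": -0.015,"wx": 0,"wy": 0,"wz": 0},
  {"grip": 0.1,"dx": 0.04,"dy": 0,"dz": -0.015,"wx": 0,"wy": 0,"wz": 0},
])

```text
clock: 15.68
eef_pos: [0.4714, -0.2533, 0.0448]
eef_rot: [3.043, 0.776, -0.022]
force: [-7.4, -10.9, 2.7]
grip_width: 0.0232
grip_force: 25.3
```

Run:
```python
from m import *
s=sense();print(s["eef_pos"],s["grip_width"],s["force"],s["grip_force"])
e=np.array(s["eef_pos"])-[*P0[:2],0];print("u",e[0]*np.cos(.505)+e[1]*np.sin(.505),"foot at stop",foot(.3,2.6))
for c in ["scene","top"]:
  im=get_image(c)
  for n in ["leg_foot","top_rail","leg_hub"]: print(c,n,[(np.round(r["xyz"],3),round(r["confidence"],2)) for r in place_of(c,n)[:1]])
```

```text
[ 0.47138506 -0.25334674  0.04484161] 0.02317619684861057 [ -7.40446421 -10.88617676   2.69525408] 25.28798907995224
u -0.07853561412049392 foot at stop [-0.08140685  0.0447425 ]
scene leg_foot [(array([ 0.466, -0.254,  0.042]), 0.61)]
scene top_rail [(array([ 0.585, -0.194,  0.207]), 0.63)]
scene leg_hub [(array([ 0.534, -0.217,  0.112]), 0.82)]
top leg_foot [(array([ 0.466, -0.257,  0.043]), 0.59)]
top top_rail [(array([ 0.581, -0.192,  0.212]), 0.88)]
top leg_hub [(array([ 0.534, -0.217,  0.113]), 0.58)]
```

send_rows([
  {"grip": 0.1,"dx": -0.03,"dy": 0.01,"dz": 0,"wx": 0,"wy": 0,"wz": 0},
  {"grip": 0.6,"dx": -0.03,"dy": 0.01,"dz": 0,"wx": 0,"wy": 0,"wz": 0},
  {"grip": 0.6,"dx": -0.03,"dy": 0.01,"dz": 0,"wx": 0,"wy": 0,"wz": 0},
  {"grip": 0.6,"dx": -0.03,"dy": 0.01,"dz": 0,"wx": 0,"wy": 0,"wz": 0},
  {"grip": 0.6,"dx": -0.03,"dy": 0.01,"dz": 0,"wx": 0,"wy": 0,"wz": 0},
  {"grip": 0.6,"dx": -0.03,"dy": 0.01,"dz": 0,"wx": 0,"wy": 0,"wz": 0},
])

```text
clock: 16.82
eef_pos: [0.4752, -0.2517, 0.0464]
eef_rot: [-3.041, -0.786, -0.0]
force: [0.2, 0.8, 0.3]
grip_width: 0.0513
grip_force: 0.0
```

send_rows([
  {"grip": 0.6,"dx": -0.03,"dy": 0,"dz": -0.1,"wx": 0,"wy": 0,"wz": 0},
  {"grip": 0.6,"dx": -0.05,"dy": 0,"dz": -0.3,"wx": 0,"wy": 0,"wz": 0},
  {"grip": 0.6,"dx": -0.05,"dy": 0,"dz": -0.6,"wx": 0,"wy": 0,"wz": 0},
  {"grip": 0.6,"dx": -0.05,"dy": 0,"dz": -0.9,"wx": 0,"wy": 0,"wz": 0},
  {"grip": 0.6,"dx": -0.05,"dy": 0,"dz": -1.0,"wx": 0,"wy": 0,"wz": 0},
  {"grip": 0.6,"dx": -0.05,"dy": 0,"dz": -1.0,"wx": 0,"wy": 0,"wz": 0},
])

```text
clock: 17.58
eef_pos: [0.4677, -0.2576, 0.2488]
eef_rot: [3.038, 0.784, 0.006]
force: [0.2, 0.2, -0.9]
grip_width: 0.0513
grip_force: 0.0
```

Run:
```python
from m import *
s=sense();print(s["eef_pos"],s["grip_width"],s["force"],s["q"])
for c in ["scene","top"]:
  im=get_image(c)
  for n in ["leg_foot","top_rail","leg_hub"]: print(c,n,[(np.round(r["xyz"],3),round(r["confidence"],2)) for r in place_of(c,n)[:1]])
print(world((-82,0,-10),.3,P0),world((0,0,185),.3,P0))
t=world((0,0,185),.3,P0);t[2]=.32
go([(t,.505+np.pi/2),(t,.505-np.pi/2)])
im=get_image("scene");cv2.imwrite("pics/s3.png",cv2.resize(im["pixels"][150:330,280:480,::-1],None,fx=3,fy=3))
```

```text
[ 0.46768822 -0.2575553   0.24877846] 0.05128958547558016 [ 0.21288959  0.20894929 -0.92491052] [ 0.67907876  0.17841849 -0.27947709  1.86980302  0.0557742   1.09552822
 -0.68733431]
scene leg_foot [(array([ 0.464, -0.255,  0.047]), 0.75)]
scene top_rail [(array([ 0.59 , -0.192,  0.207]), 0.71)]
scene leg_hub [(array([ 0.536, -0.218,  0.114]), 0.88)]
top leg_foot [(array([ 0.465, -0.258,  0.044]), 0.55)]
top top_rail [(array([ 0.587, -0.189,  0.209]), 0.72)]
top leg_hub [(array([ 0.536, -0.219,  0.112]), 0.61)]
[ 0.46905462 -0.25483006  0.04467929] [ 0.58804687 -0.18904965  0.20673725]
[ 0.699 -0.    -0.376] [-4.0e-04 -1.0e-04 -2.5e-01]
[ 0.699 -0.    -0.376] [-1.0e-04  4.0e-04  2.5e-01]
```

View pics/s3.png

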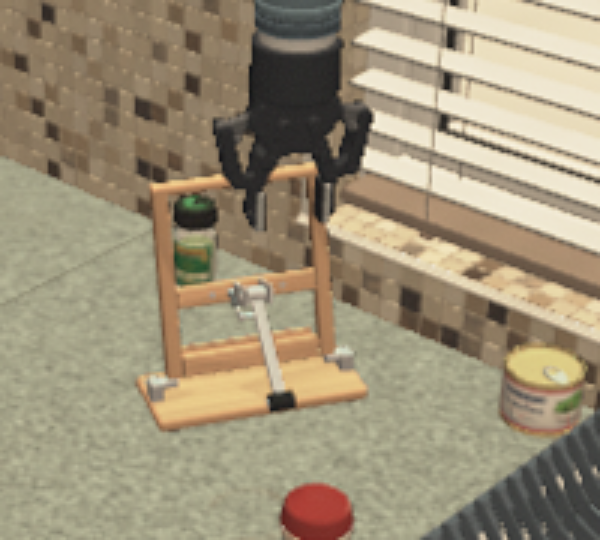

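send_rows([
  {"grip": 0.6,"dx": 0,"dy": 0,"dz": -0.25,"wx": 0,"wy": 0,"wz": -0.028},
  {"grip": 0.6,"dx": 0.05,"dy": 0,"dz": -0.376,"wx": 0,"wy": 0,"wz": -0.056},
  {"grip": 0.6,"dx": 0.15,"dy": 0,"dz": -0.376,"wx": 0,"wy": 0,"wz": -0.084},
  {"grip": 0.6,"dx": 0.25,"dy": 0,"dz": -0.376,"wx": 0,"wy": 0,"wz": -0.112},
  {"grip": 0.6,"dx": 0.35,"dy": 0,"dz": -0.376,"wx": 0,"wy": 0,"wz": -0.14},
  {"grip": 0.6,"dx": 0.45,"dy": 0,"dz": -0.376,"wx": 0,"wy": 0,"wz": -0.168},
  {"grip": 0.6,"dx": 0.55,"dy": 0,"dz": -0.376,"wx": 0,"wy": 0,"wz": -0.196},
  {"grip": 0.6,"dx": 0.65,"dy": 0,"dz": -0.376,"wx": 0,"wy": 0,"wz": -0.224},
  {"grip": 0.6,"dx": 0.7,"dy": 0,"dz": -0.376,"wx": 0,"wy": 0,"wz": -0.25},
  {"grip": 0.6,"dx": 0.7,"dy": 0,"dz": -0.376,"wx": 0,"wy": 0,"wz": -0.25},
])

```text
clock: 19.27
eef_pos: [0.5892, -0.1883, 0.3209]
eef_rot: [-1.596, -2.705, -0.001]
force: [-0.4, -0.2, 0.5]
grip_width: 0.0511
grip_force: 0.0
```

send_rows([
  {"grip": 0.6,"dx": 0,"dy": 0,"dz": 0,"wx": 0,"wy": 0,"wz": 0},
  {"grip": 0.6,"dx": 0,"dy": 0,"dz": 0,"wx": 0,"wy": 0,"wz": 0},
])

```text
clock: 19.52
eef_pos: [0.5883, -0.19, 0.3215]
eef_rot: [-1.599, -2.704, 0.001]
force: [-0.7, 0.3, 0.5]
grip_width: 0.0509
grip_force: 0.0
```

Run:
```python
from m import *
s=sense();print(s["eef_pos"],s["grip_width"],s["force"],s["q"])
t=world((0,0,185),.3,P0);t[2]+=.002
go([(t,.505+np.pi/2)])
```

```text
[ 0.58829716 -0.18995476  0.32149771] 0.05089952081545266 [-0.67204968  0.32255759  0.47281407] [ 0.64257808  0.31342723 -0.49248456  1.57295535  0.15264203  1.29389652
  0.63114088]
[0.005 0.001 0.564] [-0.0001  0.     -0.0004]
```

send_rows([
  {"grip": 0.6,"dx": 0.005,"dy": 0,"dz": 0.2,"wx": 0,"wy": 0,"wz": 0},
  {"grip": 0.6,"dx": 0.005,"dy": 0,"dz": 0.4,"wx": 0,"wy": 0,"wz": 0},
  {"grip": 0.6,"dx": 0.005,"dy": 0,"dz": 0.5,"wx": 0,"wy": 0,"wz": 0},
  {"grip": 0.6,"dx": 0.005,"dy": 0,"dz": 0.564,"wx": 0,"wy": 0,"wz": 0},
  {"grip": 0.6,"dx": 0.005,"dy": 0,"dz": 0.564,"wx": 0,"wy": 0,"wz": 0},
  {"grip": 0.3,"dx": 0.005,"dy": 0,"dz": 0.564,"wx": 0,"wy": 0,"wz": 0},
  {"grip": 0.0,"dx": 0.005,"dy": 0,"dz": 0.564,"wx": 0,"wy": 0,"wz": 0},
  {"grip": 0.0,"dx": 0.005,"dy": 0,"dz": 0.564,"wx": 0,"wy": 0,"wz": 0},
  {"grip": 0.0,"dx": 0.005,"dy": 0,"dz": 0.564,"wx": 0,"wy": 0,"wz": 0},
  {"grip": 0.0,"dx": 0.005,"dy": 0,"dz": 0.564,"wx": 0,"wy": 0,"wz": 0},
], grip_force=30)

```text
clock: 20.78
eef_pos: [0.5874, -0.1897, 0.2104]
eef_rot: [-1.597, -2.705, 0.005]
force: [-5.3, -1.1, 5.3]
grip_width: 0.0126
grip_force: 29.8
```

Run:
```python
from m import *
s=sense();print(s["eef_pos"],s["grip_width"],s["force"],s["grip_force"])
for l in [.3,.25,.2,.15,.1,.05,0]:
    print(l,"dy",(.185*np.sin(l)-.185*np.sin(.3))/.2,"dz",-(.185*np.cos(l)-.185*np.cos(.3))/.2)
e=np.array(s["eef_pos"])-[*P0[:2],0];print("u",e[0]*np.cos(.505)+e[1]*np.sin(.505), "yaxis",R.from_rotvec(s["eef_rot"]).apply([0,1,0]))
```

```text
[ 0.58742929 -0.18971249  0.21037613] 0.012599460928572392 [-5.32535326 -1.07086158  5.27365498] 29.756510853767395
0.3 dy 0.0 dz -0.0
0.25 dy -0.04450752885130537 dz -0.012557737641160915
0.2 dy -0.08958706017630748 dz -0.022875332061963044
0.15 dy -0.1351259186236598 dz -0.030926994649653622
0.1 dy -0.18101028076342304 dz -0.03669260044098843
0.05 dy -0.22712545958636163 dz -0.04015773842415832
0 dy -0.2733561911617391 dz -0.04131374755881448
u 0.053810059740217436 yaxis [ 0.87553002  0.48315641 -0.0026594 ]
```

send_rows([
  {"grip": 0.0,"dx": 0,"dy": -0.022,"dz": -0.006,"wx": 0,"wy": 0,"wz": 0},
  {"grip": 0.0,"dx": 0,"dy": -0.0445,"dz": -0.0125,"wx": 0,"wy": 0,"wz": 0},
  {"grip": 0.0,"dx": 0,"dy": -0.09,"dz": -0.023,"wx": 0,"wy": 0,"wz": 0},
  {"grip": 0.0,"dx": 0,"dy": -0.135,"dz": -0.031,"wx": 0,"wy": 0,"wz": 0},
  {"grip": 0.0,"dx": 0,"dy": -0.18,"dz": -0.037,"wx": 0,"wy": 0,"wz": 0},
  {"grip": 0.0,"dx": 0,"dy": -0.226,"dz": -0.04,"wx": 0,"wy": 0,"wz": 0},
  {"grip": 0.0,"dx": 0,"dy": -0.27,"dz": -0.041,"wx": 0,"wy": 0,"wz": 0},
  {"grip": 0.0,"dx": 0,"dy": -0.27,"dz": -0.041,"wx": 0,"wy": 0,"wz": 0},
  {"grip": 0.0,"dx": 0,"dy": -0.27,"dz": -0.041,"wx": 0,"wy": 0,"wz": 0},
  {"grip": 0.0,"dx": 0,"dy": -0.27,"dz": -0.041,"wx": 0,"wy": 0,"wz": 0},
])

```text
clock: 22.02
eef_pos: [0.5408, -0.2159, 0.2178]
eef_rot: [1.596, 2.704, -0.002]
force: [2.2, -2.0, 5.8]
grip_width: 0.0125
grip_force: 31.7
```

Run:
```python
from m import *
s=sense();print(s["eef_pos"],s["grip_width"],s["force"],s["grip_force"])
e=np.array(s["eef_pos"])-[*P0[:2],0];print("u",e[0]*np.cos(.505)+e[1]*np.sin(.505))
for c in ["scene","top"]:
  im=get_image(c)
  for n in ["leg_foot","top_rail","leg_hub","tip_hinge"]: print(c,n,[(np.round(r["xyz"],3),round(r["confidence"],2)) for r in place_of(c,n)[:1]])
print(world((-82,0,-10),0,P0),world((-28,0,80),0,P0))
im=get_image("scene");cv2.imwrite("pics/s4.png",cv2.resize(im["pixels"][150:330,280:480,::-1],None,fx=3,fy=3))
```

```text
[ 0.54078383 -0.21593169  0.2178316 ] 0.012455525917650145 [ 2.2195231  -2.04137245  5.81777392] 31.67725682258606
u 0.00030210312614773827
scene leg_foot [(array([ 0.467, -0.256,  0.021]), 0.58)]
scene top_rail [(array([ 0.543, -0.216,  0.211]), 0.82)]
scene leg_hub [(array([ 0.517, -0.23 ,  0.112]), 0.76)]
scene tip_hinge [(array([ 0.54 , -0.216,  0.031]), 0.79)]
top leg_foot [(array([ 0.516, -0.231,  0.108]), 0.59)]
top top_rail [(array([ 0.537, -0.214,  0.214]), 0.55)]
top leg_hub [(array([ 0.515, -0.23 ,  0.109]), 0.72)]
top tip_hinge [(array([ 0.539, -0.217,  0.026]), 0.85)]
[ 0.46843569 -0.25517221  0.02      ] [ 0.51569511 -0.22904661  0.11      ]
```

View pics/s4.png

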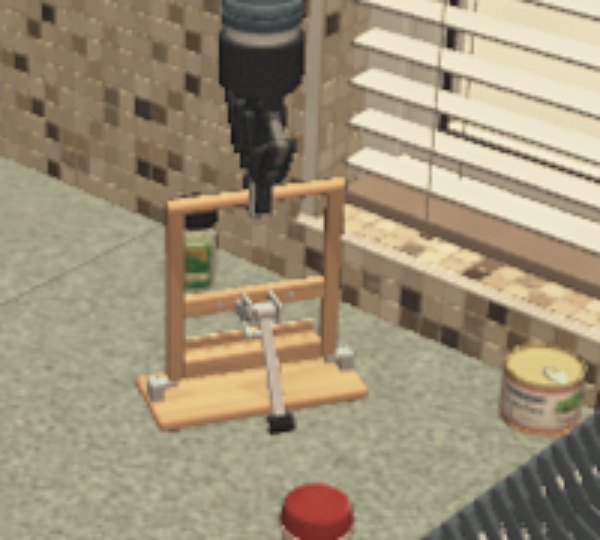

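The frame stands upright, with the rail pinched at crop (262,205). The leg is at its stop, foot at (280,422), matching the model's upright foot position, and the fingers are well clear of it.

```bash
python3 -c "
from bench import job_done;print(job_done())"
```

```text
the job is handed in; nothing more can be done
None
```

I flipped the leg out, pressed it against its stop, brought the frame upright and handed the job in at about 22 s, with the fingers still gripping the top rail at about 30 N, clear of the leg and other things; the hand-in returned no verdict.

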